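# Check a bench-bled front brake lever

## Robot

A 6-joint arm with a two-finger parallel gripper is mounted at the origin on the work surface. World frame = base frame: x ahead of the robot, y to its left, z up, the work surface at z = 0. Lengths are in m, angles in rad, forces in N, time in s.
With the tool pointing down it reaches from about 0.325 to 0.9 m from the base axis. Payload 3.5 kg.
Tool frame: the origin (TCP) lies at the very end of the fingers, on their centre line; the grasp point (between the pads) lies 19 mm behind it (bot.grip_point_offset is the z of the grasp point in the tool frame, in m); z points along the fingers, y is the line along which they close (so a half turn about z gives the same grasp; the last joint's range is limited). The gripper opens to 85 mm and grips with 20 to 120 N. Pads are 22 mm wide; open, the fingers measure 114 mm over their backs; the gripper's body (76 mm by 85 mm) begins 54 mm behind the grasp point. The pads swing forward as they close: fully open they stand 13 mm farther back than shut.
Start: joints at [-1.23, 0.276, -0.026, 1.268, 0, 1.467], TCP at [0.268, -0.564, 0.231] pointing down, gripper open.
Joint ranges: [-3.12, 3.12], [-0.85, 1.88], [-1.08, 1.24], [-1.95, 2.15], [-1.57, 1.53], [-3.14, 3.14]. Speed limits (rad/s): [2.57, 2.57, 3.14, 3.14, 3.14, 3.14].

## Interface

Orientations are given as a rotation vector (axis times angle).
In Python, from cell import sensors, camera, bot gives the robot as it stands.
- The arm moves only by the tool play_rows, never from a script. Its argument "steps" is a list of rows, each a list of 6 numbers: the shift along the tool's x, y, z each as a share of 0.1 m, from -1 to 1, then the turn, a rotation vector about the tool's x, y, z each as a share of 180 degrees, from -1 to 1. A call has exactly 5 rows; each row is the pose to reach, as a shift and turn from the pose commanded when the call began, along the tool's axes at that moment, turning the shorter way round; what a row does not reach only later rows make up. A row lasts 1/8 s, in which the tool goes at most 62.5 mm and 10.7 degrees, less where a joint would pass 70% of its speed; a pose out of reach is approached as far as the arm can. A call with a number of a shift or a turn outside -1 to 1 is refused whole. A call with a gripper value outside its range is refused whole. "hand" is the closure, from -1 (fully open) to 1 (shut), so that 0 is half open, set as the call begins (left out, the last holds). The fingers move at their own pace and stop on an object; "newtons" is the grip in N (left out, the last holds). Time passes only in rows, so rows that repeat a pose let the fingers close, or fill a call up. It gives the time, the measured TCP pose, the force, the opening and the grip force at its end, in the units of the state.
- sensors.sense(): the state, without advancing time (a new reading comes with each control period).
- camera(name): name is "side" or "top" or "wrist"; returns a dict with "color" (384x512x3 uint8, red, green, blue), "vfov" (degrees; the focal length in pixels is half the picture's height over the tangent of half this angle, whatever the lens; pixels are square), "cx", "cy" (the principal point, pixels), "extrinsics" (4x4, takes a point from world to camera coordinates); the wrist camera has in their place "tool_from_camera" (4x4, takes a point from camera to tool coordinates, whose origin is the TCP and whose axes are the flange's). Camera axes: x right, y up, looking along -z (the intrinsics and any distortion apply to the point x, -y, -z); pixel columns grow to the right and rows downward; lengths in m; the calibration is good to about 2 mm. A picture is of the moment at which its call begins: read the wrist's pose just before it. There is no depth.
- bot.close_job(): hands the job in; it is judged then, once.
The state is a dict: "time_s": time; "q": joint angles; "joint_vel": joint speeds; "tau": joint torques, N m; "tool_pos": TCP position; "orientation": TCP orientation; "force": force on the tool from outside, world axes, zero at the start; "moment": the same for the moment, N m; "gripper_width": finger opening in m; "finger_force": force on a finger pad.
Only numpy, scipy, OpenCV 4.12 (cv2) and the standard library are available. Lean on these libraries where they do the work, as an engineer would, in place of code of your own. Each camera call takes 0.05 s, during which the arm holds its last target. There are 200 camera calls.

## Task

A motorcycle handlebar is clamped in the bench vise and its brake lever (the one with the fluid reservoir beside its pivot) has just been bled with the outlet plugged. With the backs of the fingers against the front of the lever, press it in towards the grip until it goes firm, well short of the grip, and keep it firm for a second or two without forcing it. Then ease it slowly back out to its rest position, not letting it fly back, and take the hand away; do not take hold of the lever, do not touch the bar or the other lever, and leave the loose things alone.

Things in the scene. Friction and masses are not known exactly. Their poses are not given: they have to be found in the camera images.
- brake_blade: Finger part of the brake lever at the handlebar's +y end: level bare aluminium bar 10 mm thick, 14 mm high, 177 mm above the bench. Origin mid-section where fingers lie; turns with the lever. x points to the grip (the way to press), y outward to the 18 mm ball end 50 mm off, z up. Straight from y = -45 to +10 mm, then bends back 5 mm. Press its robot-side (-x) face; below it only bench and the low spanner.
- brake_lever (a joint): Brake lever angle (rad): 0 = at rest, fully out; grows as pressed in. Light return spring (1 to 4 N at the blade's origin) up to 0.24 rad, 30 mm of travel there; then firm like plugged hydraulics, 10 to 20 N more for each further mm. 15 to 20 N there is a firm press; it leaves about 35 mm between grip and blade, 13 mm at the ball end. Springs back out by itself.
- brake_pivot (a point): The brake lever's upright hinge, 52 mm towards the grip side and 115 mm inboard of the blade's origin, at the blade's height. Beside it, inboard, sits the black box-shaped fluid reservoir, 68 mm along the bar, its top 41 mm higher than this point.
- brake_grip (a point): Point on the axis of the black rubber grip behind the brake blade, 86 mm from the blade's origin at rest, at the same height. The grip is a cylinder 32 mm thick (37 mm at its end flange), axis along y of this point.
- clutch_blade: Finger part of the clutch lever at the other (-y) end, mirror image of the brake blade, without a reservoir at its pivot; its cable is not fitted, so it stands at any angle and stays there. Origin and sizes as the brake blade; x points to its grip, y inboard along the blade (ball end at y = -50 mm). Not to be touched.
- handlebar: Handlebar with grips, lever mounts and reservoir: 22 mm aluminium tube, 740 mm over its ends, fixed in the jaws of a blue bench vise bolted to the bench. Origin at the bar's middle between the jaws, 142 mm above the bench; x points away from the levers, y along the bar to the brake end, z up. Not to be touched.
- fluid: White brake-fluid bottle, 58 mm thick, 130 mm high, standing on the bench between robot and vise. Origin at the centre of its underside. To be left alone.
- spanner: Steel spanner 160 mm long, lying on the bench near and below the brake lever, less than 15 mm high. Origin on the underside. To be left alone.
- tin: Plain steel grease tin, 68 mm across, 48 mm high, on the bench beyond the bar. Origin at the centre of its underside. To be left alone.

How it is judged:
By the outcome, as a careful person would: the job done as asked, in the order asked, and still so for the second after the job is handed in, with the robot touching nothing.
It also fails if it takes over 43 s, if anything falls off the work surface, if the arm or the gripper's body presses on something with over 40 N, if the wrist force passes 120 N, or if a joint passes its speed limit or range.

## Working session

There is one attempt and no reset: what is moved stays moved. The work goes in short steps, Python scripts to look and compute and a tool call to move; the robot and the scene stay as the last step left them, time stands still between calls to the robot, and variables do not carry over. Pictures are saved under pics/ and viewed, at most 10 in all, crops included, and the job is handed in when it is done.

Besides the shell and the picture viewer there is one more tool, called after "Emit:" as a command line: name --pt "numbers of a row" for each row, then --argument value for the rest. play_rows: Moves the arm, as the interface text tells. Its arguments: {"type":"object","properties":{"steps":{"type":"array","items":{"type":"array","items":{"type":"number"}}},"hand":{"type":"number"},"newtons":{"type":"number"}},"required":["steps"]}

```bash
mkdir -p pics; ls; cat > h.py <<'E'
import numpy as np, cv2
from cell import sensors, camera, bot
def snap(n,f):
    c=camera(n); cv2.imwrite('pics/'+f,cv2.cvtColor(c['color'],cv2.COLOR_RGB2BGR)); return c
E
python3 - <<'E'
from h import *
import pickle
d={}
for n in('top','side'):
    d[n]=snap(n,n+'1.png'); print({k:v for k,v in d[n].items() if k!='color'})
pickle.dump(d,open('d.pkl','wb'))
print(sensors.sense())
a=cv2.imread('pics/top1.png');b=cv2.imread('pics/side1.png')
E
```

```text
pics
{'vfov': 46.262395838823906, 'cx': 254.18100998385387, 'cy': 192.01729374676606, 'extrinsics': array([[ 0.00912556, -0.99995053, -0.00395868, -0.09617702],
       [ 0.98676773,  0.00836421,  0.16192433, -0.5636161 ],
       [-0.16188321, -0.00538395,  0.98679524, -1.06892434],
       [ 0.        ,  0.        ,  0.        ,  1.        ]])}
{'vfov': 55.848348778754975, 'cx': 252.72099234594654, 'cy': 194.56606827615326, 'extrinsics': array([[-0.9902192 , -0.13840673, -0.01759277,  0.54924048],
       [ 0.07982054, -0.66540951,  0.74219867, -0.2016111 ],
       [-0.11443169,  0.73353511,  0.66994898, -0.75680939],
       [ 0.        ,  0.        ,  0.        ,  1.        ]])}
{'time_s': 0.1, 'q': array([-1.23040187e+00,  2.77087391e-01, -2.77283130e-02,  1.26800104e+00,
       -6.37009312e-06,  1.46736284e+00]), 'joint_vel': array([ 0.00117383, -0.00217067,  0.00377929, -0.00073862, -0.00166059,
        0.00159141]), 'tau': array([ 7.75226126e-04, -4.46709287e+01,  2.96128160e+01,  8.45318689e-03,
       -6.93446282e-05,  8.85965903e-06]), 'tool_pos': array([ 0.26811116, -0.56379982,  0.23025987]), 'orientation': array([-3.06259809e+00, -6.91013914e-01,  3.84829269e-04]), 'force': array([-0.25562806, -0.24042042, -0.14922155]), 'moment': array([-0.01641321, -0.03777696,  0.00159569]), 'finger_force': 0.0, 'gripper_width': 0.08545383904763987}
```

View pics/top1.png

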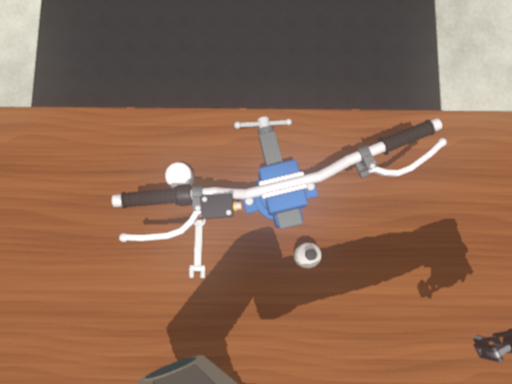

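View pics/side1.png

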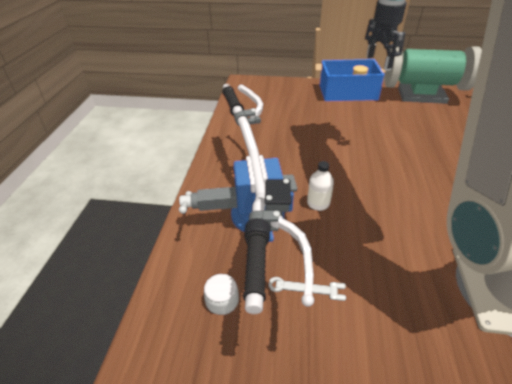

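The top view shows the brake lever on the left: ball (123,238), blade to about (180,232), reservoir (217,205), grip (120–190,197). The spanner is at (198,250) and the bottle at (308,255). In the side view the ball is at (308,299) and the lever runs up to (280,220).

```bash
cat >> h.py <<'E'
def ray(c,u,v,T=None):
    f=c['color'].shape[0]/2/np.tan(np.radians(c['vfov'])/2)
    d=np.array([(u-c['cx'])/f,-(v-c['cy'])/f,-1])
    E=c['extrinsics'] if T is None else np.linalg.inv(T)
    R,t=E[:3,:3],E[:3,3]; return -R.T@t, R.T@d
def onz(c,u,v,z,T=None):
    o,d=ray(c,u,v,T); return o+d*(z-o[2])/d[2]
def tri(r1,r2):
    (a,d),(b,e)=r1,r2; s=np.linalg.lstsq(np.c_[d,-e],b-a,rcond=None)[0]
    p,q=a+s[0]*d,b+s[1]*e; return (p+q)/2,np.linalg.norm(p-q)
E
python3 - <<'E'
from h import *
import pickle
d=pickle.load(open('d.pkl','rb')); t=d['top']; s=d['side']
g=t['color'].astype(int)
m=(g.min(2)>140)
print('col: rows, world of mid')
for u in range(118,204,4):
    r=[v for v in range(212,246) if m[v,u]]
    if r: print(u,r[0],r[-1],onz(t,u,(r[0]+r[-1])/2,.177).round(4))
p,e=tri(ray(t,123,238),ray(s,308,299));print('ball',p,e)
for n,uv in dict(gripend=(117,201),gripin=(185,196),res=(217,205)).items(): print(n,onz(t,*uv,.177).round(3))
print('bottle',onz(t,308,255,.12),'spanner',onz(t,197,275,.01),onz(t,199,222,.01))
E
```

```text
col: rows, world of mid
122 233 241 [0.4424 0.1915 0.177 ]
126 234 240 [0.4425 0.1829 0.177 ]
130 234 240 [0.4426 0.1743 0.177 ]
134 234 240 [0.4427 0.1657 0.177 ]
138 234 240 [0.4427 0.1571 0.177 ]
142 234 241 [0.4417 0.1484 0.177 ]
146 234 240 [0.4429 0.1399 0.177 ]
150 234 240 [0.443  0.1312 0.177 ]
154 233 239 [0.4452 0.1227 0.177 ]
158 233 239 [0.4453 0.1141 0.177 ]
162 233 239 [0.4453 0.1055 0.177 ]
166 232 238 [0.4476 0.097  0.177 ]
170 231 238 [0.4487 0.0884 0.177 ]
174 230 236 [0.452  0.0799 0.177 ]
178 228 235 [0.4553 0.0714 0.177 ]
182 225 233 [0.4608 0.063  0.177 ]
186 221 230 [0.4684 0.0546 0.177 ]
190 216 226 [0.4782 0.0463 0.177 ]
194 212 245 [0.4621 0.0371 0.177 ]
198 212 245 [0.4622 0.0285 0.177 ]
202 220 243 [0.4558 0.0197 0.177 ]
ball [0.44037985 0.18833136 0.18001352] 0.0004873700636052708
gripend [0.521 0.207 0.177]
gripin [0.533 0.059 0.177]
res [ 0.514 -0.011  0.177]
bottle [ 0.40907994 -0.21453642  0.12      ] spanner [0.3600084  0.04925425 0.01      ] [0.49212672 0.04811182 0.01      ]
```

Emit:
play_rows --pt "0.15 -0.15 -0.04 0 0 -0.04" --pt "0.38 -0.38 -0.08 0 0 -0.08" --pt "0.6 -0.6 -0.12 0 0 -0.12" --pt "0.8 -0.8 -0.16 0 0 -0.16" --pt "1 -1 -0.2 0 0 -0.193" --hand 1 --newtons 20

```text
time_s: 0.72
tool_pos: [0.3158, -0.4299, 0.2509]
orientation: [-2.715, -1.579, -0.0]
force: [0.1, 0.5, -1.0]
gripper_width: 0.0002
finger_force: 0.0
```

Emit:
play_rows --pt "0.2 -0.06 0 0 0 -0.04" --pt "0.4 -0.12 0 0 0 -0.08" --pt "0.6 -0.18 0 0 0 -0.12" --pt "0.8 -0.24 0 0 0 -0.16" --pt "1 -0.3 0 0 0 -0.193"

```text
time_s: 1.35
tool_pos: [0.3393, -0.3285, 0.2508]
orientation: [-2.12, -2.318, -0.0]
force: [-0.1, 0.2, 0.4]
gripper_width: 0.0001
finger_force: 0.0
```

Emit:
play_rows --pt "0.2 0.03 0 0 0 0" --pt "0.4 0.06 0 0 0 0" --pt "0.6 0.09 0 0 0 0" --pt "0.8 0.12 0 0 0 0" --pt "1 0.15 0 0 0 0"

```text
time_s: 1.98
tool_pos: [0.3459, -0.2273, 0.2514]
orientation: [2.124, 2.314, 0.0]
force: [-1.0, -0.4, -0.1]
gripper_width: 0.0
finger_force: 0.0
```

Emit:
play_rows --pt "0.2 0.03 0 0 0 0" --pt "0.4 0.06 0 0 0 0" --pt "0.6 0.09 0 0 0 0" --pt "0.8 0.12 0 0 0 0" --pt "1 0.15 0 0 0 0"

```text
time_s: 2.6
tool_pos: [0.3521, -0.1264, 0.2513]
orientation: [2.124, 2.314, 0.0]
force: [0.2, -0.1, 0.2]
gripper_width: -0.0002
finger_force: 0.0
```

Emit:
play_rows --pt "0.2 0.03 0 0 0 0" --pt "0.4 0.06 0 0 0 0" --pt "0.6 0.09 0 0 0 0" --pt "0.8 0.12 0 0 0 0" --pt "1 0.15 0 0 0 0"

```text
time_s: 3.22
tool_pos: [0.3584, -0.0255, 0.2514]
orientation: [2.124, 2.314, 0.0]
force: [0.7, -0.4, 0.4]
gripper_width: -0.0
finger_force: 0.0
```

Emit:
play_rows --pt "0.2 0.03 0 0 0 0" --pt "0.4 0.06 0 0 0 0" --pt "0.6 0.09 0 0 0 0" --pt "0.8 0.12 0 0 0 0" --pt "1 0.15 0 0 0 0"

```text
time_s: 3.85
tool_pos: [0.3646, 0.0753, 0.2514]
orientation: [2.124, 2.314, 0.0]
force: [0.1, 0.1, 0.4]
gripper_width: -0.0
finger_force: 0.0
```

Emit:
play_rows --pt "0.12 0.02 0.15 0 0 0" --pt "0.24 0.04 0.35 0 0 0" --pt "0.36 0.06 0.55 0 0 0" --pt "0.48 0.08 0.75 0 0 0" --pt "0.6 0.1 0.88 0 0 0"

```text
time_s: 4.47
tool_pos: [0.3685, 0.1351, 0.1614]
orientation: [-2.124, -2.313, 0.003]
force: [-0.4, -0.8, 0.6]
gripper_width: -0.0001
finger_force: 0.0
```

```bash
python3 - <<'E'
from h import *
import pickle
s=sensors.sense(); print(s['tool_pos'],s['orientation'],s['force'],s['q'])
d={n:snap(n,n+'2.png') for n in('top','side','wrist')}
pickle.dump((s,d),open('d2.pkl','wb')); print(d['wrist'].get('tool_from_camera'))
a=[cv2.imread(f'pics/{n}2.png') for n in('top','side')]
t=cv2.resize(a[0][170:300,90:260],None,fx=2.35,fy=2.35);u=cv2.resize(a[1][150:330,200:380],None,fx=2,fy=2)
h=max(t.shape[0],u.shape[0]); P=lambda x:cv2.copyMakeBorder(x,0,h-x.shape[0],0,0,0)
cv2.imwrite('pics/c2.png',np.hstack([P(t),P(u)]))
E
```

```text
[0.36851778 0.13511352 0.16143547] [-2.12372445 -2.31327779  0.00317276] [-0.37511928 -0.84450884  0.61135976] [ 1.86473602e-01 -9.06942960e-02 -5.87280429e-01  1.07660402e+00
 -1.71951072e-04  1.67187998e+00]
[[-5.51876836e-04  9.60178857e-01  2.79385502e-01  7.07599784e-02]
 [ 9.99999785e-01  6.29092560e-04 -1.86712115e-04 -7.86635346e-05]
 [-3.55036366e-04  2.79385339e-01 -9.60178997e-01 -1.43807644e-01]
 [ 0.00000000e+00  0.00000000e+00  0.00000000e+00  1.00000000e+00]]
```

View pics/c2.png

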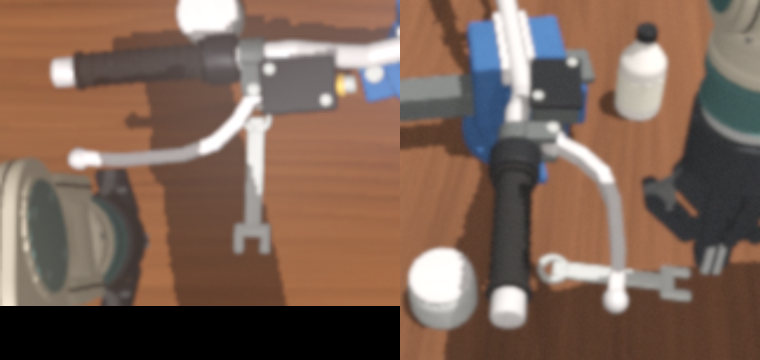

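View pics/wrist2.png

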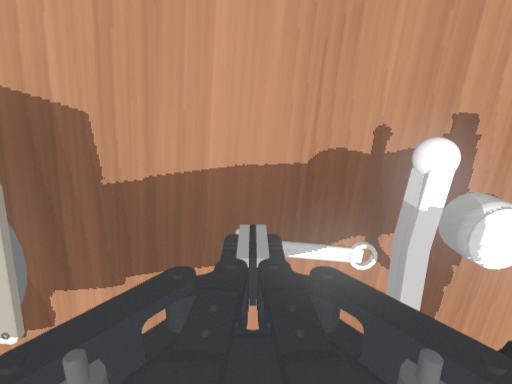

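The crops show the shut fingers in front of (robot side of) the straight part of the blade, with the finger linkage bulging out higher up. The wrist view shows blade and ball clear at right, ball at (436,157). I'll check how low the linkage bulge reaches before using the finger backs.

```bash
python3 - <<'E'
from h import *
import pickle
from scipy.spatial.transform import Rotation as Ro
s,d=pickle.load(open('d2.pkl','rb'))
R=Ro.from_rotvec(s['orientation']).as_matrix();p=s['tool_pos']
def pl(u,v,off):
    o,dr=ray(d['side'],u,v); n=R[:,0]; k=(p+off*n-o)@n/(dr@n); q=R.T@(o+k*dr-p); return (q*1000).round(0)
for uv in [(356,284),(348,284),(353,271),(344,269),(333,261),(322,250),(321,241),(327,239)]: print(uv,pl(*uv,.011),pl(*uv,0))
T=np.eye(4);T[:3,:3]=R;T[:3,3]=p; T=T@d['wrist']['tool_from_camera']
# wrist: blade line in world
for uv in [(436,157),(412,205),(443,205),(388,295),(420,308)]:print(uv,onz(d['wrist'],*uv,.184,T).round(4))
a=cv2.imread('pics/side2.png')[215:300,295:400]; cv2.imwrite('pics/k.png',cv2.resize(a,None,fx=6,fy=6,interpolation=cv2.INTER_CUBIC))
E
```

```text
(356, 284) [ 11.  -2. -10.] [ 0. -7.  6.]
(348, 284) [11. 10. -9.] [0. 6. 7.]
(353, 271) [ 11.   8. -44.] [  0.   4. -29.]
(344, 269) [ 11.  22. -48.] [ -0.  18. -33.]
(333, 261) [ 11.  41. -67.] [ -0.  38. -53.]
(322, 250) [ 11.  60. -92.] [  0.  58. -78.]
(321, 241) [  11.   64. -111.] [  0.  61. -99.]
(327, 239) [  11.   56. -116.] [  -0.   53. -103.]
(436, 157) [0.4397 0.1897 0.184 ]
(412, 205) [0.4348 0.1682 0.184 ]
(443, 205) [0.4481 0.1694 0.184 ]
(388, 295) [0.4341 0.1228 0.184 ]
(420, 308) [0.4509 0.1169 0.184 ]
```

View pics/k.png

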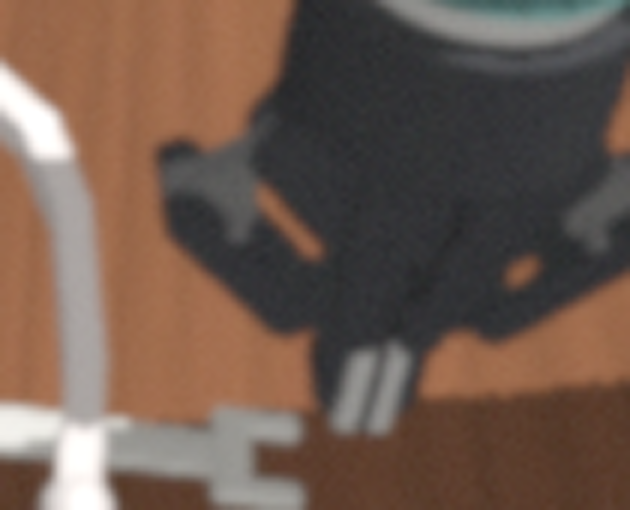

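The finger backs are straight for about 33 mm above the tip, and the linkage only bulges higher, clear of blade and grip. Now approaching.

Emit:
play_rows --pt "0 0.1 0 0 0 0" --pt "0 0.2 0 0 0 0" --pt "0 0.3 0 0 0 0" --pt "0 0.36 0 0 0 0" --pt "0 0.4 0 0 0 0"

```text
time_s: 5.25
tool_pos: [0.4102, 0.1381, 0.1633]
orientation: [-2.125, -2.314, 0.0]
force: [-1.0, 0.2, -1.2]
gripper_width: -0.0002
finger_force: 0.0
```

Emit:
play_rows --pt "0 0.02 0 0 0 0" --pt "0 0.04 0 0 0 0" --pt "0 0.06 0 0 0 0" --pt "0 0.08 0 0 0 0" --pt "0 0.1 0 0 0 0"

```text
time_s: 5.88
tool_pos: [0.4197, 0.1391, 0.1633]
orientation: [2.124, 2.315, 0.0]
force: [0.1, -0.8, 0.5]
gripper_width: 0.0002
finger_force: 0.0
```

Emit:
play_rows --pt "0 0.01 0 0 0 0" --pt "0 0.02 0 0 0 0" --pt "0 0.03 0 0 0 0" --pt "0 0.04 0 0 0 0" --pt "0 0.05 0 0 0 0"

```text
time_s: 6.5
tool_pos: [0.4241, 0.1396, 0.1633]
orientation: [-2.123, -2.314, 0.001]
force: [-2.2, 1.2, 0.8]
gripper_width: 0.0001
finger_force: 0.9
```

```bash
python3 - <<'E'
from h import *
s=sensors.sense(); print(s['tool_pos'],s['force'])
a=[snap(n,n+'3.png') for n in('top','side')]
a=[cv2.imread(f'pics/{n}3.png') for n in('side','wrist') if n=='side']
cv2.imwrite('pics/c3.png',cv2.resize(a[0][215:310,255:385],None,fx=6,fy=6,interpolation=cv2.INTER_CUBIC))
E
```

```text
[0.42413125 0.13960955 0.16325336] [-2.15179091  1.22405448  0.83780803]
```

View pics/c3.png

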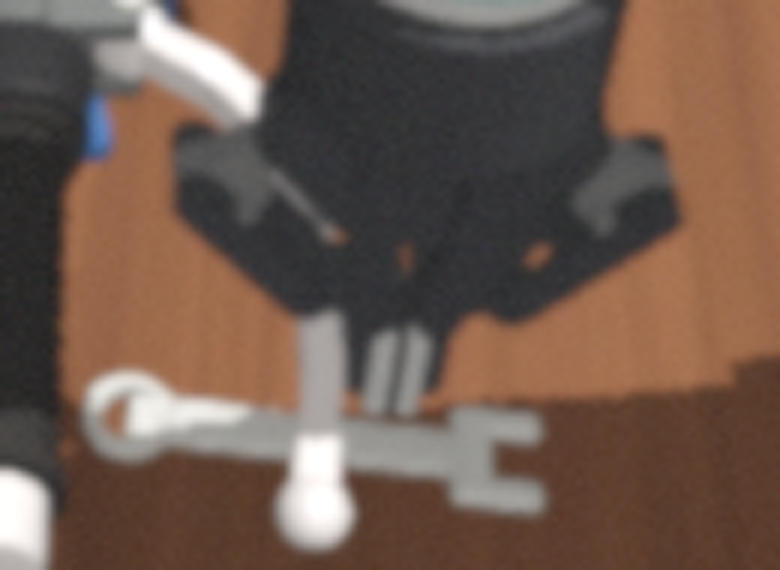

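The side crop shows the finger back meeting the straight blade near (345,350), with the ball and grip clear. Contact force is about 2 N, so I'll follow the lever's arc.

Emit:
play_rows --pt "0.011 0.019 0 0 0 0.005" --pt "0.022 0.038 0 0 0 0.01" --pt "0.033 0.056 0 0 0 0.015" --pt "0.043 0.075 0 0 0 0.02" --pt "0.053 0.094 0 0 0 0.0255"

```text
time_s: 7.22
tool_pos: [0.4334, 0.1458, 0.1632]
orientation: [-2.216, -2.226, 0.0]
force: [-2.0, 2.9, 1.1]
gripper_width: -0.0
finger_force: 1.5
```

Emit:
play_rows --pt "0.011 0.019 0 0 0 0.005" --pt "0.022 0.038 0 0 0 0.01" --pt "0.033 0.056 0 0 0 0.015" --pt "0.043 0.075 0 0 0 0.02" --pt "0.053 0.094 0 0 0 0.0255"

```text
time_s: 7.85
tool_pos: [0.4428, 0.1511, 0.1632]
orientation: [-2.303, -2.136, 0.0]
force: [-4.0, 2.8, 0.7]
gripper_width: -0.0001
finger_force: 2.0
```

Emit:
play_rows --pt "0.007 0.012 0 0 0 0.003" --pt "0.014 0.024 0 0 0 0.006" --pt "0.021 0.036 0 0 0 0.01" --pt "0.028 0.048 0 0 0 0.013" --pt "0.034 0.058 0 0 0 0.016"

```text
time_s: 8.48
tool_pos: [0.4488, 0.154, 0.1632]
orientation: [-2.356, -2.078, 0.0]
force: [-2.8, 3.2, -0.2]
gripper_width: 0.0002
finger_force: 2.3
```

Emit:
play_rows --pt "0.003 0.005 0 0 0 0.001" --pt "0.006 0.01 0 0 0 0.003" --pt "0.009 0.015 0 0 0 0.004" --pt "0.011 0.02 0 0 0 0.005" --pt "0.014 0.024 0 0 0 0.006"

```text
time_s: 9.1
tool_pos: [0.4512, 0.155, 0.1632]
orientation: [-2.375, -2.056, 0.001]
force: [-4.4, 3.2, 0.5]
gripper_width: 0.0
finger_force: 2.3
```

Emit:
play_rows --pt "0.002 0.003 0 0 0 0.001" --pt "0.004 0.006 0 0 0 0.001" --pt "0.006 0.009 0 0 0 0.002" --pt "0.007 0.012 0 0 0 0.003" --pt "0.009 0.015 0 0 0 0.004"

```text
time_s: 9.72
tool_pos: [0.4525, 0.1556, 0.1632]
orientation: [-2.388, -2.04, 0.002]
force: [-5.3, 1.0, 2.9]
gripper_width: 0.0002
finger_force: 2.9
```

Emit:
play_rows --pt "0.001 0.002 0 0 0 0" --pt "0.002 0.004 0 0 0 0.001" --pt "0.003 0.006 0 0 0 0.001" --pt "0.004 0.008 0 0 0 0.002" --pt "0.005 0.009 0 0 0 0.002"

```text
time_s: 10.35
tool_pos: [0.4527, 0.1558, 0.1632]
orientation: [-2.394, -2.033, 0.004]
force: [-7.2, 1.2, 3.5]
gripper_width: 0.0003
finger_force: 3.7
```

Emit:
play_rows --pt "0 0.002 0 0 0 0" --pt "0 0.004 0 0 0 0" --pt "0 0.006 0 0 0 0" --pt "0 0.008 0 0 0 0" --pt "0 0.008 0 0 0 0"

```text
time_s: 10.98
tool_pos: [0.4529, 0.1558, 0.1632]
orientation: [-2.393, -2.032, 0.005]
force: [-8.1, 2.2, 4.5]
gripper_width: 0.0003
finger_force: 4.4
```

Emit:
play_rows --pt "0 0.004 0 0 0 0" --pt "0 0.008 0 0 0 0" --pt "0 0.012 0 0 0 0" --pt "0 0.016 0 0 0 0" --pt "0 0.016 0 0 0 0"

```text
time_s: 11.6
tool_pos: [0.4532, 0.1559, 0.1631]
orientation: [-2.39, -2.031, 0.007]
force: [-12.3, 3.5, 6.5]
gripper_width: -0.0002
finger_force: 6.1
```

Emit:
play_rows --pt "0 0.004 0 0 0 0" --pt "0 0.008 0 0 0 0" --pt "0 0.012 0 0 0 0" --pt "0 0.016 0 0 0 0" --pt "0 0.016 0 0 0 0"

```text
time_s: 12.22
tool_pos: [0.4535, 0.156, 0.1631]
orientation: [-2.388, -2.03, 0.009]
force: [-14.5, 4.2, 9.2]
gripper_width: -0.0003
finger_force: 7.7
```

Emit:
play_rows --pt "0 0.003 0 0 0 0" --pt "0 0.006 0 0 0 0" --pt "0 0.008 0 0 0 0" --pt "0 0.008 0 0 0 0" --pt "0 0.008 0 0 0 0"

```text
time_s: 12.85
tool_pos: [0.4537, 0.156, 0.1631]
orientation: [-2.387, -2.03, 0.01]
force: [-15.8, 4.6, 9.8]
gripper_width: 0.0001
finger_force: 8.5
```

Emit:
play_rows --pt "0 0 0 0 0 0" --pt "0 0 0 0 0 0" --pt "0 0 0 0 0 0" --pt "0 0 0 0 0 0" --pt "0 0 0 0 0 0"

```text
time_s: 13.48
tool_pos: [0.4537, 0.156, 0.1631]
orientation: [-2.387, -2.03, 0.01]
force: [-15.7, 4.3, 10.0]
gripper_width: -0.0005
finger_force: 8.5
```

```bash
python3 - <<'E'
from h import *
snap('side','s4.png');snap('top','t4.png')
a=cv2.imread('pics/s4.png')[205:310,235:365];b=cv2.imread('pics/t4.png')[180:290,95:245]
f=lambda i:cv2.resize(i,(400,int(400*i.shape[0]/i.shape[1])),interpolation=cv2.INTER_CUBIC)[:290]
cv2.imwrite('pics/c4.png',np.hstack([f(a),f(b)]))
E
```

```text
(no output)
```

View pics/c4.png

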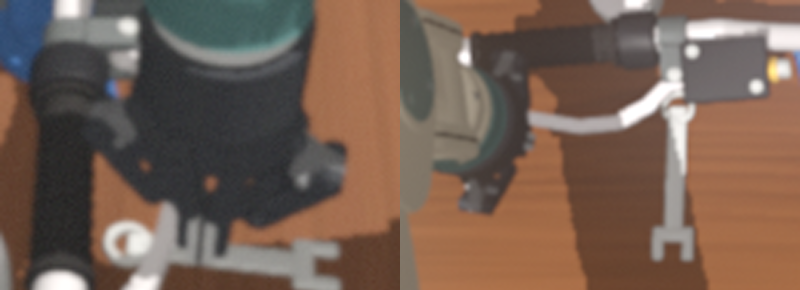

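Emit:
play_rows --pt "0 0 0 0 0 0" --pt "0 0 0 0 0 0" --pt "0 0 0 0 0 0" --pt "0 0 0 0 0 0" --pt "0 0 0 0 0 0"

```text
time_s: 14.2
tool_pos: [0.4537, 0.156, 0.1631]
orientation: [-2.387, -2.03, 0.01]
force: [-15.5, 4.6, 10.4]
gripper_width: -0.0001
finger_force: 8.5
```

The lever is pressed in with a wide gap left to the grip; the linkage stays well above the grip, which it only overlaps in the view. It has held firm for about 2 s at about 16 N, so now I'll ease it out.

Emit:
play_rows --pt "0 -0.01 0 0 0 0" --pt "0 -0.02 0 0 0 0" --pt "0 -0.03 0 0 0 0" --pt "0 -0.04 0 0 0 0" --pt "0 -0.05 0 0 0 0"

```text
time_s: 14.82
tool_pos: [0.4526, 0.1557, 0.1632]
orientation: [-2.394, -2.033, 0.004]
force: [-5.6, 1.0, 1.7]
gripper_width: -0.0002
finger_force: 2.9
```

Emit:
play_rows --pt "-0.007 -0.011 0 0 0 -0.003" --pt "-0.014 -0.022 0 0 0 -0.006" --pt "-0.022 -0.034 0 0 0 -0.01" --pt "-0.03 -0.045 0 0 0 -0.013" --pt "-0.037 -0.057 0 0 0 -0.016"

```text
time_s: 15.45
tool_pos: [0.4474, 0.1533, 0.1632]
orientation: [-2.342, -2.093, 0.001]
force: [-3.5, 3.1, 0.9]
gripper_width: -0.0001
finger_force: 2.2
```

Emit:
play_rows --pt "-0.007 -0.011 0 0 0 -0.003" --pt "-0.014 -0.022 0 0 0 -0.006" --pt "-0.022 -0.034 0 0 0 -0.01" --pt "-0.03 -0.045 0 0 0 -0.013" --pt "-0.037 -0.057 0 0 0 -0.016"

```text
time_s: 16.08
tool_pos: [0.4414, 0.1503, 0.1632]
orientation: [-2.289, -2.152, 0.0]
force: [-4.3, 2.6, 0.6]
gripper_width: 0.0001
finger_force: 2.1
```

Emit:
play_rows --pt "-0.007 -0.011 0 0 0 -0.003" --pt "-0.014 -0.022 0 0 0 -0.006" --pt "-0.022 -0.034 0 0 0 -0.01" --pt "-0.03 -0.045 0 0 0 -0.013" --pt "-0.037 -0.057 0 0 0 -0.016"

```text
time_s: 16.7
tool_pos: [0.4356, 0.147, 0.1632]
orientation: [-2.234, -2.209, -0.0]
force: [-4.2, 2.9, -0.7]
gripper_width: 0.0001
finger_force: 1.9
```

Emit:
play_rows --pt "-0.007 -0.011 0 0 0 -0.003" --pt "-0.014 -0.022 0 0 0 -0.006" --pt "-0.022 -0.034 0 0 0 -0.01" --pt "-0.03 -0.045 0 0 0 -0.013" --pt "-0.037 -0.057 0 0 0 -0.016"

```text
time_s: 17.32
tool_pos: [0.43, 0.1431, 0.1633]
orientation: [2.177, 2.264, -0.0]
force: [-2.7, 2.9, -0.3]
gripper_width: 0.0002
finger_force: 1.5
```

Emit:
play_rows --pt "-0.007 -0.011 0 0 0 -0.003" --pt "-0.014 -0.022 0 0 0 -0.006" --pt "-0.022 -0.034 0 0 0 -0.01" --pt "-0.03 -0.045 0 0 0 -0.013" --pt "-0.037 -0.057 0 0 0 -0.016"

```text
time_s: 17.95
tool_pos: [0.4246, 0.1391, 0.1634]
orientation: [2.12, 2.318, -0.0]
force: [-2.2, 0.6, -1.8]
gripper_width: -0.0004
finger_force: 0.9
```

Emit:
play_rows --pt "0 -0.01 0 0 0 0" --pt "0 -0.02 0 0 0 0" --pt "0 -0.03 0 0 0 0" --pt "0 -0.04 0 0 0 0" --pt "0 -0.05 0 0 0 0"

```text
time_s: 18.58
tool_pos: [0.4196, 0.1389, 0.1635]
orientation: [2.12, 2.318, 0.001]
force: [-0.3, -0.9, 0.7]
gripper_width: 0.0002
finger_force: 0.0
```

Contact is off, with the lever eased back. Now retreating.

Emit:
play_rows --pt "0 -0.08 0 0 0 0" --pt "0 -0.18 0 0 0 0" --pt "0 -0.3 0 0 0 0" --pt "0 -0.42 0 0 0 0" --pt "0 -0.5 0 0 0 0"

```text
time_s: 19.2
tool_pos: [0.3684, 0.1344, 0.1633]
orientation: [-2.12, -2.318, 0.0]
force: [-0.4, 0.3, -0.5]
gripper_width: -0.0001
finger_force: 0.0
```

Emit:
play_rows --pt "0 0 -0.2 0 0 0" --pt "0 0 -0.4 0 0 0" --pt "0 0 -0.6 0 0 0" --pt "0 0 -0.7 0 0 0" --pt "0 0 -0.7 0 0 0"

```text
time_s: 19.82
tool_pos: [0.37, 0.1346, 0.2338]
orientation: [2.12, 2.317, 0.002]
force: [-0.4, -0.1, -1.1]
gripper_width: -0.0001
finger_force: 0.0
```

```bash
python3 - <<'E'
from h import *
import pickle
d=pickle.load(open('d.pkl','rb'))['top']; t=snap('top','t5.png'); print(sensors.sense()['force'],sensors.sense()['time_s'])
for c in (d,t):
    m=c['color'].min(2)>120
    print([(u,[v for v in range(205,246) if m[v,u]][::100], ) for u in range(122,180,8)])
E
```

```text
[ 0.40459328 -0.61204932 -0.36974326] 19.875
[(122, [233]), (130, [234]), (138, [234]), (146, [234]), (154, [233]), (162, [232]), (170, [231]), (178, [228])]
[(122, [233]), (130, [234]), (138, [235]), (146, [235]), (154, [234]), (162, [234]), (170, [232]), (178, [228])]
```

View pics/t5.png

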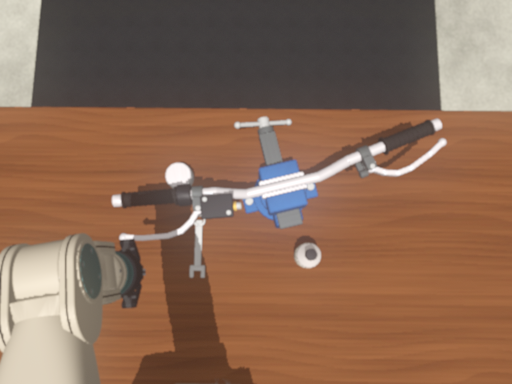

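The lever is back at rest (ball at (123,238) as before), everything else is unmoved, and the hand is clear.

```bash
python3 -c "
from cell import bot
print(bot.close_job())"
```

```text
the job is handed in; nothing more can be done
None
```

The job is handed in: I pressed the brake lever in until it went firm, held it at about 16 N for about 2 s, eased it back to rest and moved the hand clear; in the last top view nothing else had moved.

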